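# Unscrew the centrifuge rotor lid

### The arm

A 7-joint arm with a two-finger parallel gripper is mounted at the origin on the work surface. World frame = base frame: x ahead of the robot, y to its left, z up, the work surface at z = 0. Lengths are in m, angles in rad, forces in N, time in s.
With the tool pointing down it reaches from about 0.4 to 0.875 m from the base axis. Payload 19.3 kg.
Tool frame: the origin (TCP) lies on the centre line of the jaws, within the pads' length; the fingertips stand 8 mm ahead of it and the grasp point (between the pads) lies 11 mm behind it (bot.tip_extent is the distance from the TCP to the fingertips, in m); x points along the fingers, y is the direction in which the jaws open and shut, and the axes are right-handed (so a half turn about x gives the same grasp; the last joint's range is limited). The gripper opens to 85 mm and grips with 20 to 120 N. Pads are 22 mm wide; open, the fingers measure 114 mm over their backs; the gripper's body (76 mm by 85 mm) begins 54 mm behind the grasp point. The pads swing forward as they close: fully open they stand 13 mm farther back than shut.
Start: joints at [-1.375, 0.521, -0.036, 1.599, 0.021, 1.021, -0.113], TCP at [0.164, 0.603, 0.239] pointing down, gripper open.
Joint ranges: [-2.91, 2.91], [-0.3, 2.13], [-1.5, 1.42], [0.17, 2.43], [-1.26, 4.41], [0.16, 1.93], [-2.52, 2.52]. Speed limits (rad/s): [1.89, 1.89, 2.39, 2.39, 3.01, 3.01, 3.01].

### API

Orientations are given as [roll, pitch, yaw] about the fixed x, y, z axes, in that order (R = Rz(yaw) Ry(pitch) Rx(roll)).
In Python, from workcell import sensors, imaging, order, bot gives the robot as it stands.
- The arm moves only by the tool arm_command, never from a script. Its argument "commands" is a list of rows, each an object of numbers: "dx", "dy", "dz": the shift along the tool's x, y, z in cm; "twist": the turn about the tool's x in rad. A call has 1 to 12 rows; each row is the pose to reach, as a shift and turn from the pose measured when the call began, along the tool's axes at that moment; what a row does not reach only later rows make up. A row lasts 1/12 s, in which the tool goes at most 41.7 mm and 7.16 degrees, less where a joint would pass 70% of its speed; a pose out of reach is approached as far as the arm can. A call with a gripper value outside its range is refused whole. "grip" is the closure, from -1 (fully open) to 1 (shut), set as the call begins (left out, the last holds). The fingers move at their own pace and stop on an object; "squeeze" is the grip in N (left out, the last holds). Time passes only in rows, so rows that repeat a pose let the fingers close. It gives the time, the measured TCP pose, the force and the opening at its end, in the units of the state.
- sensors.observe(): the state, without advancing time (a new reading comes with each control period).
- imaging.grab_frame(name): name is "scene" or "top"; returns the picture (420x560x3 uint8, red, green, blue); there is no depth.
- imaging.camera_info(name): a dict with "fx", "fy", "cx", "cy" (pixels), "dist_coeffs" ([k1, k2, p1, p2, k3] as OpenCV has them; the pictures are not rectified), "origin" and "attitude" of the camera in the world. Camera axes: x right, y down, z forward; pixel columns grow to the right and rows downward; lengths in m; the calibration is good to about 2 mm. A picture is of the moment at which its call begins. camera_info takes no time and is no camera call.
- order.job_done(): hands the job in, once; it reports no verdict.
The state is a dict: "clock": time; "qpos": joint angles; "qd": joint speeds; "joint_efforts": joint torques, N m; "position": TCP position; "tool_rot": TCP orientation; "force": force on the tool from outside, world axes, zero at the start; "moment": the same for the moment, N m; "grip_width": finger opening in m.
Only numpy, scipy, OpenCV 4.12 (cv2) and the standard library are available. Lean on these libraries where they do the work, as an engineer would, in place of code of your own. Each camera call takes 0.05 s, during which the arm holds its last target.

### The job

The spin is over and the small bench centrifuge stands open: unscrew the rotor's lid by the bar grip on its top, lift it off and set it down flat, grip up, inside the shallow steel tray. Nothing shows which way its thread runs, so turn it a little each way to feel which way it comes loose, and do not force it: it lifts off only once its thread has run out. Do not drop the lid, and leave the tube rack, the bottle and the pipette as they are.

Things in the scene. Friction and masses are not known exactly. Their poses are not given: they have to be found in the camera images.
- rotor_lid: Round aluminium rotor lid, loose, 0.3 kg, 153 mm in diameter, edge 14 mm high, top rising to a central boss 62 mm in diameter whose top is 26 mm above the origin. Origin: on its axis, in the plane of its lower edge; z up, x along its bar grip. It starts screwed fully home on the rotor's hub.
- lid_grip (a point): Centre of the lid's black bar grip, 42 mm above the lid's origin. The bar stands on the boss: 50 mm long along the lid's x, 16 mm thick along its y, 32 mm high (26 to 58 mm above the lid's origin), flat sides. Axes as the lid's.
- rotor: Dark rotor with 24 small tubes, 154 mm in diameter, held by the centrifuge's brake: it does not turn. Origin: on its axis, in the plane of the rim on which the lid sits, 145 mm above the bench. With the lid fully home the lid's x is along the rotor's x.
- rotor_hub (a point): Top of the threaded steel hub (44 mm wide) hidden under the lid, 21 mm above the rotor's rim. Coarse two-start thread: one way the lid meets a hard stop within 0.12 rad (1 N m is ample to tell); the other way it turns easily, climbs about 3.2 mm per rad and is free after about 2.0 rad, some 6 mm up; turning on to 2.5 rad does no harm. Raised 22 mm from home it is clear of the hub.
- centrifuge: White bench centrifuge, fixed, 250 mm wide (own y), 190 mm high; chamber 200 mm in diameter, open at the top. Origin: on the bench under the rotor's axis. Its sloping panel is at its own -x (to 190 mm from the axis), facing to the robot's right; its cover stands open at its own +x, from 125 to 250 mm from the axis, leaning back, 425 mm high.
- tray: Shallow stainless tray, fixed to the bench, 220 mm (own x) by 300 mm (own y), 20 mm high, walls and floor 4 mm thick. Origin: centre of its underside, so the floor's upper face is 4 mm above it; z up.
- tube_rack: White rack of black-capped culture tubes, 66 by 254 mm, 128 mm high, loose, beyond the tray. Origin: centre of its underside. To be left alone.
- reagent_bottle: Closed amber bottle, 68 mm in diameter, 140 mm high, loose. Origin: centre of its underside. To be left alone.
- pipette: Hand pipette lying on the bench along its own y, about 270 mm long, 22 mm high, loose, beyond the centrifuge. Origin: on the bench under the front end of its handle. To be left alone.
There are look-alikes about, which are no part of the job. There is more than one size of the rotor_lid; the job needs the smallest.

How it is judged:
On the way, in this order (a step that is already met when the one before it is completed fails the run):
1. the lid has been turned well away from its home position while still on the hub, climbing its thread (angle between the x axis of rotor_lid and the x axis of rotor, either way round above 0.8 rad and z of rotor_lid in the frame of rotor between 0.001 and 0.014 m and horizontal distance between rotor_lid and rotor below 0.008 m), for 0.1 s.
2. the lid has been lifted off the hub (z of rotor_lid in the frame of rotor above 0.03 m), for 0.1 s.
At the end, for the whole second after the job is handed in: The rotor lid lies flat (within 0.1 rad) and still, grip up, on the floor of the steel tray: its lower edge within 5 mm of the floor and its centre within 90 mm of the tray's (horizontal distance between rotor_lid and tray below 0.09 m and z of rotor_lid in the frame of tray between 0.001 and 0.009 m and angle between rotor_lid's own z axis and vertical below 0.1 rad and linear speed of rotor_lid below 0.02 m/s); the robot touches nothing.
It fails at once if the lid is dropped (falling faster than 0.5 m/s out of the fingers) (linear speed of rotor_lid above 0.5 m/s and contact force between the fingers and rotor_lid below 0.2 N).
It fails at once if the lid is wrenched hard against its stop or thread (more than 250 N between lid and rotor; a firm 1 to 2 N m twist or 30 N pull stays well below) (contact force between rotor_lid and rotor above 250 N).
It fails at once if a bystander (tube rack, bottle or pipette) is shifted by more than 30 mm or knocked over (distance of any of tube_rack, reagent_bottle, pipette from where it was at the start of the episode above 0.03 m or angle between any of tube_rack, reagent_bottle's own z axis and vertical above 0.4 rad).
It also fails if it takes over 64 s, if anything falls off the work surface, if the arm or the gripper's body presses on something with over 40 N, if the wrist force passes 120 N, or if a joint passes its speed limit or range.

## Working session

There is one attempt and no reset: what is moved stays moved. The work goes in short steps, Python scripts to look and compute and a tool call to move; the robot and the scene stay as the last step left them, time stands still between calls to the robot, and variables do not carry over. Pictures are saved under pics/ and viewed, and the job is handed in when it is done.

Besides the shell and the picture viewer there is one more tool, called as name(argument=value, ...) on one line, values as JSON. arm_command: Moves the arm, as the interface text tells. Its arguments: {"type":"object","properties":{"commands":{"type":"array"},"grip":{"type":"number"},"squeeze":{"type":"number"}},"required":["commands"]}

```bash
mkdir -p pics; ls; python3 - <<'E'
from workcell import sensors, imaging, order, bot
import cv2
print(sensors.observe()); print(bot.tip_extent)
for n in ("scene","top"):
    print(n, imaging.camera_info(n))
    cv2.imwrite(f"pics/{n}0.png", imaging.grab_frame(n)[:,:,::-1])
E
```

```text
pics
{'clock': 0.0, 'qpos': array([-1.37519206,  0.52200461, -0.03631844,  1.5999787 ,  0.02122328,
        1.02110496, -0.11282043]), 'qd': array([ 0.00062294, -0.00290627, -0.00041152,  0.00073631,  0.00139198,
        0.00068796,  0.00146691]), 'joint_efforts': array([ 5.74516325e-04, -9.27101827e+01,  1.98022529e+00, -3.69934559e+01,
        1.78999890e-02,  8.21541500e-03,  8.35019648e-06]), 'position': array([0.16414069, 0.60273394, 0.23874219]), 'tool_rot': array([-1.47776157,  1.56968625, -1.74359236]), 'force': array([-0.47573667,  0.37609786,  0.27090369]), 'moment': array([-0.02246984,  0.03605219, -0.04675282]), 'grip_width': 0.0856027153857802}
0.008
scene {'fx': 453.3966704411942, 'fy': 453.3966704411942, 'cx': 276.0291533747489, 'cy': 212.56344308501824, 'dist_coeffs': array([-0.08285805,  0.        ,  0.        ,  0.        ,  0.        ]), 'origin': array([0.92659327, 0.75161103, 1.2181406 ]), 'attitude': array([-2.54782525, -0.0085081 ,  2.57919765])}
top {'fx': 448.26736648549223, 'fy': 448.26736648549223, 'cx': 271.3332894058574, 'cy': 214.7055484977872, 'dist_coeffs': array([-0.14479547,  0.        ,  0.        ,  0.        ,  0.        ]), 'origin': array([0.44822723, 0.12952862, 1.2889485 ]), 'attitude': array([-3.09528877e+00,  2.50145552e-03, -1.57013564e+00])}
```

View pics/scene0.png

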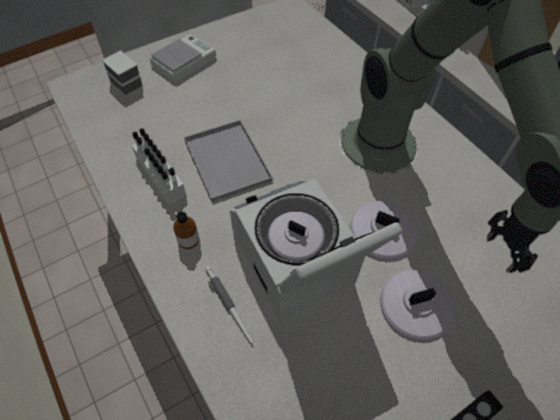

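View pics/top0.png

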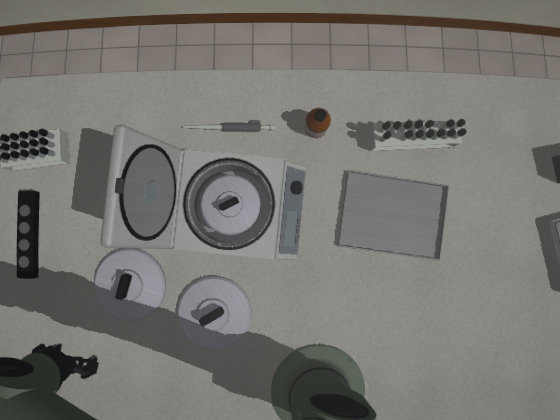

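Both views show the lid in the rotor with its bar at about (228,203) in top and (297,229) in scene. The tray is at about (392,214) in top. The two lids on the bench are larger look-alikes. I'll enlarge these areas next.

```bash
python3 - <<'E'
import cv2, numpy as np
a=cv2.imread('pics/top0.png')[140:265,170:310]; b=cv2.imread('pics/scene0.png')[180:280,230:350]
a=cv2.resize(a,(700,625)[:2],interpolation=cv2.INTER_CUBIC)[:600]
b=cv2.resize(b,None,fx=6,fy=6,interpolation=cv2.INTER_CUBIC)
a=np.clip(a.astype(float)*1.3,0,255).astype('uint8');
cv2.imwrite('pics/topz.png',a);cv2.imwrite('pics/scz.png',b)
E
```

```text
(no output)
```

View pics/topz.png

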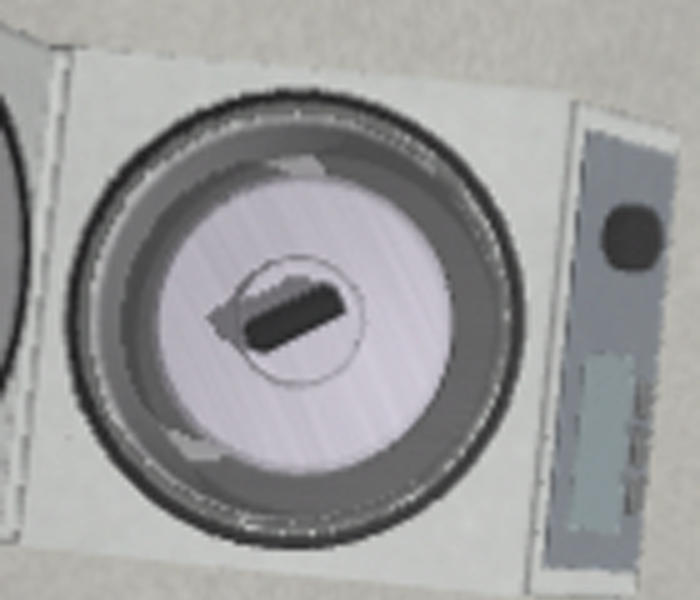

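View pics/scz.png

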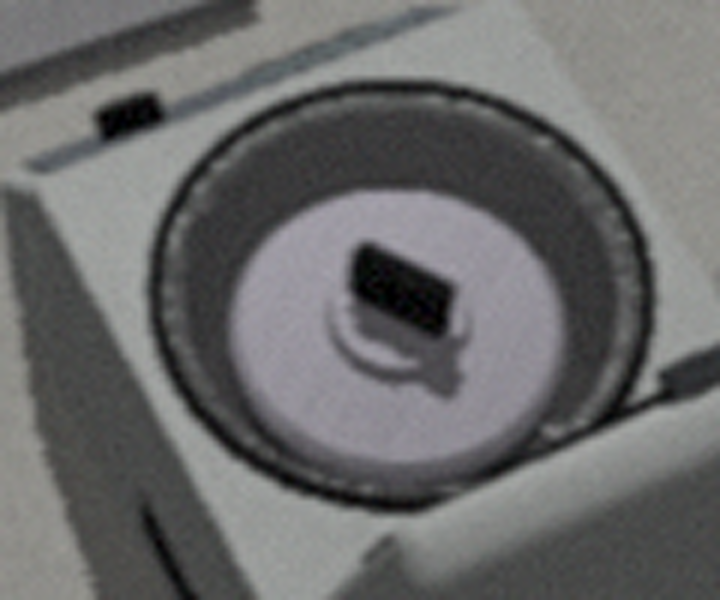

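Next I'll fit the bar as a 3D box to its silhouettes in both views, and triangulate the tray corners.

```bash
cat > h.py <<'E'
import cv2, numpy as np
from scipy.spatial.transform import Rotation as R
from scipy.optimize import least_squares
from workcell import sensors, imaging
def cam(n):
    c=imaging.camera_info(n); K=np.array([[c['fx'],0,c['cx']],[0,c['fy'],c['cy']],[0,0,1]])
    Rw=R.from_euler('xyz',c['attitude']).as_matrix()
    return K,np.array(c['dist_coeffs']),Rw,np.array(c['origin'])
C={n:cam(n) for n in('scene','top')}
def proj(n,P):
    K,d,Rw,o=C[n]; P=np.atleast_2d(P)
    return cv2.projectPoints(P.astype(float),cv2.Rodrigues(Rw.T)[0],-Rw.T@o,K,d)[0].reshape(-1,2)
def ray(n,uv):
    K,d,Rw,o=C[n]; u=cv2.undistortPoints(np.array([[uv]],float),K,d)[0,0]
    return o,Rw@np.array([u[0],u[1],1.])
def onplane(n,uv,z):
    o,r=ray(n,uv); return o+r*(z-o[2])/r[2]
def tri(uvs):
    A=[];b=[]
    for n,uv in uvs.items():
        o,r=ray(n,uv); r/=np.linalg.norm(r); M=np.eye(3)-np.outer(r,r); A.append(M);b.append(M@o)
    return np.linalg.lstsq(np.vstack(A),np.hstack(b),rcond=None)[0]
def box(p,l=.05,w=.016,h=.032):
    x,y,z,a=p; c,s=np.cos(a),np.sin(a)
    return np.array([[x+c*i*l/2-s*j*w/2,y+s*i*l/2+c*j*w/2,z+k*h/2] for i in(-1,1) for j in(-1,1) for k in(-1,1)])
def mom(m):
    mu=cv2.moments(m); 
    if 'm00' not in mu: return
    cx,cy=mu['m10']/mu['m00'],mu['m01']/mu['m00']
    return np.array([cx,cy,mu['mu20']/mu['m00'],mu['mu11']/mu['m00'],mu['mu02']/mu['m00']]),mu['m00']
def darkmask(img,seed,thr,rad=22):
    g=img.max(axis=2); m=(g<thr).astype('uint8')
    yy,xx=np.mgrid[:g.shape[0],:g.shape[1]]; m[(xx-seed[0])**2+(yy-seed[1])**2>rad**2]=0
    n,l,s,c=cv2.connectedComponentsWithStats(m)
    i=1+np.argmax(s[1:,4]); return (l==i).astype('uint8')
def fitbar(masks,p0,**kw):
    obs={n:mom(m) for n,m in masks.items()}
    def res(p):
        r=[]
        for n in masks:
            q=proj(n,box(p,**kw)); h=cv2.convexHull(q.astype(np.float32))
            v,a=mom(h); o=obs[n][0]
            r+=list(v[:2]-o[:2])+list(.1*(v[2:]-o[2:]))
        return np.array(r)
    s=least_squares(res,p0,diff_step=1e-4,x_scale=[.01,.01,.01,.1]); return s.x,s.fun,{n:obs[n][1] for n in obs}
E
python3 - <<'E'
from h import *
t=cv2.imread('pics/top0.png');s=cv2.imread('pics/scene0.png')
print(onplane('top',(228.4,203),.203))
for thr in(55,70,85):
    ms={'top':darkmask(t,(228,203),thr),'scene':darkmask(s,(297,229),thr)}
    p0=[.48,.24,.187,-1.1]
    for y in (-1.1,-1.9,-.5): 
        p,f,a=fitbar(ms,p0[:3]+[y]); print(thr,p.round(4),f.round(2),a)
# lid edge
g=t.copy()
T=cv2.resize(t[140:280,320:470],None,fx=4,fy=4,interpolation=cv2.INTER_CUBIC);S=cv2.resize(s[110:210,170:290],None,fx=5,fy=5,interpolation=cv2.INTER_CUBIC)
cv2.imwrite('pics/trt.png',T);cv2.imwrite('pics/trs.png',S)
E
```

```text
[0.5269886 0.2367181 0.203    ]
55 [ 0.5275  0.2388  0.1853 -1.091 ] [ 0.11 -0.09  0.49 -0.27  0.31  0.14  0.04  0.73  0.16  0.38] {'top': 129.0, 'scene': 155.0}
55 [ 0.5275  0.2388  0.1853 -1.0903] [ 0.11 -0.09  0.49 -0.27  0.31  0.14  0.04  0.73  0.16  0.38] {'top': 129.0, 'scene': 155.0}
55 [ 0.5275  0.2388  0.1853 -1.09  ] [ 0.11 -0.09  0.49 -0.27  0.31  0.14  0.04  0.73  0.16  0.38] {'top': 129.0, 'scene': 155.0}
70 [ 0.5282  0.239   0.185  -1.117 ] [ 0.03 -0.    0.36 -0.17  0.15  0.02  0.03  0.62  0.14  0.27] {'top': 147.0, 'scene': 168.0}
70 [ 0.5282  0.239   0.1849 -1.1168] [ 0.03 -0.    0.35 -0.17  0.15  0.02  0.03  0.62  0.14  0.27] {'top': 147.0, 'scene': 168.0}
70 [ 0.5282  0.239   0.1849 -1.1165] [ 0.03 -0.    0.35 -0.17  0.15  0.02  0.03  0.62  0.14  0.27] {'top': 147.0, 'scene': 168.0}
85 [ 0.5284  0.2416  0.172  -1.3875] [-0.19  0.22  0.42  0.61 -0.41 -0.32 -0.04 -0.27 -0.04 -1.38] {'top': 157.0, 'scene': 273.0}
85 [ 0.5284  0.2416  0.172  -1.3883] [-0.19  0.22  0.42  0.61 -0.41 -0.32 -0.04 -0.28 -0.04 -1.38] {'top': 157.0, 'scene': 273.0}
85 [ 0.5284  0.2416  0.172  -1.3882] [-0.19  0.22  0.42  0.61 -0.41 -0.32 -0.04 -0.28 -0.04 -1.38] {'top': 157.0, 'scene': 273.0}
```

View pics/trt.png

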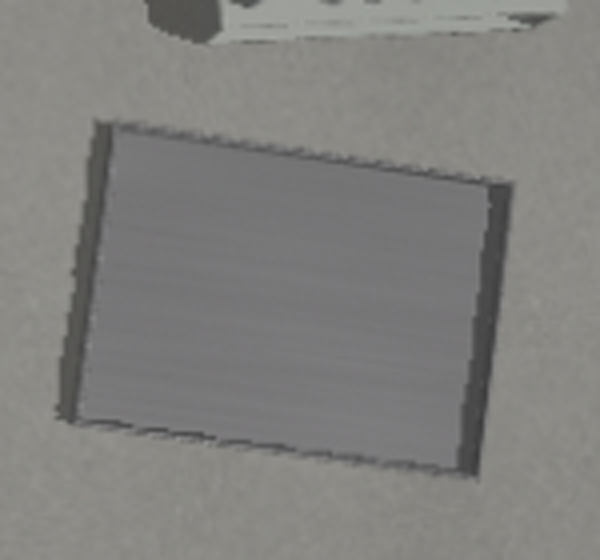

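View pics/trs.png

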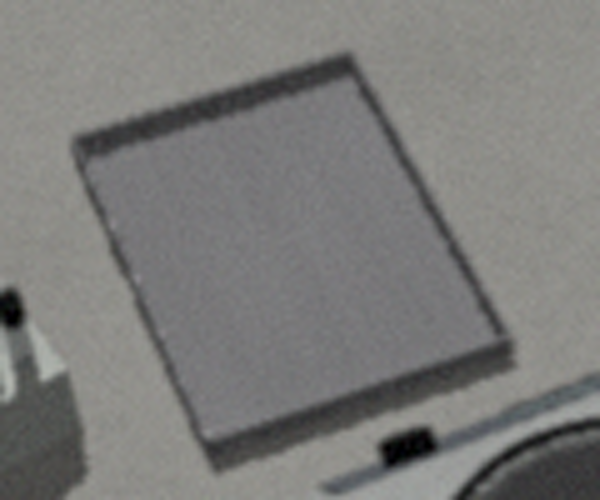

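```bash
python3 - <<'E'
from h import *
T=lambda x,y:((x+.5)/4-.5+320,(y+.5)/4-.5+140)
S=lambda x,y:((x+.5)/5-.5+170,(y+.5)/5-.5+110)
tp=[(110,122),(513,183),(478,476),(76,422)]; sp=[(205,440),(73,140),(350,55),(512,343)]
P=[]
for a,b in zip(tp,sp):
    p=tri({'top':T(*a),'scene':S(*b)});P.append(p);print(p.round(4), onplane('top',T(*a),.02).round(4),onplane('scene',S(*b),.02).round(4))
P=np.array(P);print('c',P.mean(0),[np.linalg.norm(P[i]-P[i-1]).round(3) for i in range(4)])
a=P[1]-P[0];print('long side dir',np.arctan2(a[1],a[0]))
print('disc',[onplane('top',((x+.5)/5-.5+170,(y+.5)/5-.5+140),.159).round(4) for x,y in[(158,325),(452,325),(305,178),(305,472)]])
print('boss',[onplane('top',((x+.5)/5-.5+170,(y+.5)/5-.5+140),.171).round(4) for x,y in[(233,320),(364,320),(300,255),(300,385)]])
import sys
o=sensors.observe();r=R.from_euler('xyz',o['tool_rot']).as_matrix();print(r.round(3))
for a in [-1.117]: print(proj('top',box([.5282,.239,.187,a])).round(1))
E
```

```text
[ 0.636  -0.0847  0.0249] [ 0.6349 -0.0841  0.02  ] [ 0.6365 -0.0898  0.02  ]
[ 0.5929 -0.3826  0.0154] [ 0.5928 -0.381   0.02  ] [ 0.5939 -0.3778  0.02  ]
[ 0.3796 -0.3532  0.0134] [ 0.3805 -0.3512  0.02  ] [ 0.382  -0.3466  0.02  ]
[ 0.4202 -0.0592  0.0101] [ 0.4208 -0.0581  0.02  ] [ 0.4239 -0.0523  0.02  ]
c [ 0.50716936 -0.21989861  0.0159651 ] [np.float64(0.218), np.float64(0.301), np.float64(0.215), np.float64(0.297)]
long side dir -1.7145160720533077
disc [array([0.5261, 0.3103, 0.159 ]), array([0.5261, 0.161 , 0.159 ]), array([0.601 , 0.2359, 0.159 ]), array([0.4518, 0.2351, 0.159 ])]
boss [array([0.5278, 0.2705, 0.171 ]), array([0.5278, 0.2048, 0.171 ]), array([0.5605, 0.2371, 0.171 ]), array([0.4952, 0.2367, 0.171 ])]
[[-0.     0.263  0.965]
 [-0.001  0.965 -0.263]
 [-1.    -0.001  0.   ]]
[[221.2 210.7]
 [219.7 210. ]
 [218.4 204.9]
 [216.8 204.1]
 [239.1 201.9]
 [238.1 201. ]
 [236.3 196.2]
 [235.3 195.1]]
```

Measured positions:
- **Bar:** (0.528, 0.238, about 0.185), which agrees with the 0.187 expected. Its yaw is about -1.11.
- **Disc and boss centres:** they agree with the bar at (0.527, 0.236).
- **Tray centre:** (0.507, -0.220). The sides measure 217 x 299 mm, which is consistent.

I'll retract and swing around the open cover.

arm_command(commands=[{"dx": -2, "dy": -4, "dz": 0}, {"dx": -2, "dy": -8, "dz": 0}, {"dx": -2, "dy": -12, "dz": 0}, {"dx": -2, "dy": -15, "dz": 0}, {"dx": -2, "dy": -17.5, "dz": 0}, {"dx": -2, "dy": -18, "dz": 3.5, "twist": 0.08}, {"dx": -2, "dy": -18.5, "dz": 7, "twist": 0.16}, {"dx": -2, "dy": -19, "dz": 10.5, "twist": 0.24}, {"dx": -2, "dy": -19.5, "dz": 13.5, "twist": 0.3}, {"dx": -2, "dy": -21.5, "dz": 16.5, "twist": 0.38}, {"dx": -2, "dy": -23.5, "dz": 20, "twist": 0.46}, {"dx": -2, "dy": -25.5, "dz": 23.5, "twist": 0.55}], grip=-1)

```text
validation failed for argument at $.co...
```

```bash
cat > st.py <<'E'
from h import *
import sys
np.set_printoptions(suppress=True,precision=4)
def st(target=None,barang=None):
    o=sensors.observe();r=R.from_euler('xyz',o['tool_rot']).as_matrix()
    print('t',o['clock'],'p',o['position'],'q',o['qpos'],'F',o['force'].round(2),'M',o['moment'].round(3),'w',o['grip_width'])
    print('x',r[:,0],'y ang',np.arctan2(r[1,1],r[0,1]))
    if target is not None: print('move cm',100*r.T@(np.array(target)-o['position']))
    if barang is not None:
        d=(np.arctan2(r[1,1],r[0,1])-(barang+np.pi/2)+np.pi/2)%np.pi-np.pi/2; print('twist',d)
    return o,r
if __name__=='__main__':
    a=[float(v) for v in sys.argv[1:]]
    st(a[:3] if len(a)>2 else None,a[3] if len(a)>3 else None)
E
python3 st.py .5278 .2372 .26 -1.11
```

```text
t 0.1 p [0.1641 0.6028 0.2388] q [-1.3752  0.522  -0.0363  1.5999  0.0212  1.0211 -0.1128] F [ 0.33 -0.49  0.41] M [ 0.03  -0.008 -0.017] w 0.08545483705506025
x [-0.0002 -0.001  -1.    ] y ang 1.3049600363613916
move cm [ -2.0922 -25.7212  44.6928]
twist 0.8441637095664953
```

arm_command(commands=[{"dx": -2, "dy": -4, "dz": 0, "twist": 0}, {"dx": -2, "dy": -8, "dz": 0, "twist": 0}, {"dx": -2, "dy": -12, "dz": 0, "twist": 0}, {"dx": -2, "dy": -15, "dz": 0, "twist": 0}, {"dx": -2, "dy": -17.5, "dz": 0, "twist": 0}, {"dx": -2, "dy": -18, "dz": 3.5, "twist": 0.08}, {"dx": -2, "dy": -18.5, "dz": 7, "twist": 0.16}, {"dx": -2, "dy": -19, "dz": 10.5, "twist": 0.24}, {"dx": -2, "dy": -19.5, "dz": 13.5, "twist": 0.3}, {"dx": -2, "dy": -21.5, "dz": 16.5, "twist": 0.38}, {"dx": -2, "dy": -23.5, "dz": 20, "twist": 0.46}, {"dx": -2, "dy": -25.5, "dz": 23.5, "twist": 0.55}], grip=-1)

```text
clock: 1.1
position: [0.3247, 0.2935, 0.259]
tool_rot: [-1.051, 1.57, -1.87]
force: [1.1, 0.7, 0.4]
grip_width: 0.0852
```

```bash
python3 st.py .5278 .2372 .26 -1.11
```

```text
t 1.1 p [0.3247 0.2935 0.259 ] q [-1.0396  0.1981  0.1962  2.0499 -0.0485  0.8988 -0.065 ] F [1.1  0.68 0.42] M [ 0.051 -0.02   0.01 ] w 0.08522877474142537
x [-0.0003 -0.001  -1.    ] y ang 0.7518508005636605
move cm [-0.0985 10.9894 17.9832]
twist 0.29105447376876414
```

arm_command(commands=[{"dx": 0, "dy": 2, "dz": 3.3, "twist": 0.05}, {"dx": 0, "dy": 4, "dz": 6.6, "twist": 0.1}, {"dx": 0, "dy": 6, "dz": 9.8, "twist": 0.16}, {"dx": 0, "dy": 8, "dz": 13, "twist": 0.21}, {"dx": 0, "dy": 9.8, "dz": 16, "twist": 0.26}, {"dx": 0, "dy": 11, "dz": 18, "twist": 0.29}, {"dx": 0, "dy": 11, "dz": 18, "twist": 0.29}, {"dx": 0, "dy": 11, "dz": 18, "twist": 0.29}])

```text
clock: 1.77
position: [0.5285, 0.2363, 0.2583]
tool_rot: [-0.952, 1.568, -2.063]
force: [-1.0, 0.3, 0.5]
grip_width: 0.0855
```

```bash
python3 - <<'E'
from st import *
st([.5278,.2372,.26],-1.11)
for n in('scene','top'): cv2.imwrite(f'pics/{n}1.png',imaging.grab_frame(n)[:,:,::-1])
s=cv2.imread('pics/scene1.png')[140:300,200:400];t=cv2.imread('pics/top1.png')[120:280,150:330]
cv2.imwrite('pics/c1.png',np.hstack([cv2.resize(s,(400,320)),cv2.resize(t,(360,320))]))
E
```

```text
t 1.7667 p [0.5285 0.2363 0.2583] q [-0.7548  0.4465  0.3241  1.7155 -0.1617  1.008   0.0867] F [-1.03  0.3   0.5 ] M [ 0.001  0.    -0.011] w 0.08550453678968012
x [-0.0011 -0.0021 -1.    ] y ang 0.4601947736158459
move cm [-0.1747 -0.0262 -0.1123]
twist -0.0006015531790506401
```

View pics/c1.png

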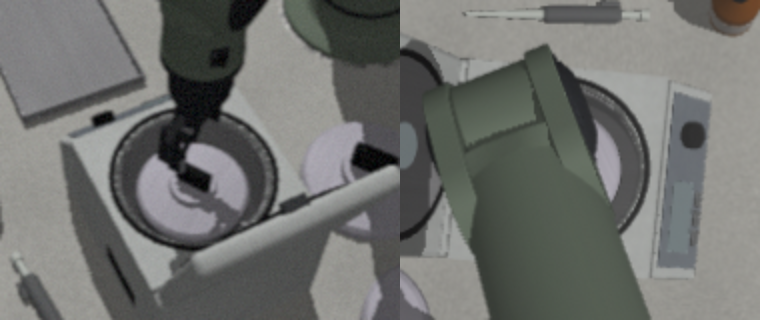

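The scene view shows the open gripper directly above the bar, around (190,165) in the crop, with the fingers straddling it. Descending.

arm_command(commands=[{"dx": 2.5, "dy": 0, "dz": -0.1, "twist": 0}, {"dx": 5, "dy": 0, "dz": -0.1, "twist": 0}, {"dx": 6.5, "dy": 0, "dz": -0.1, "twist": 0}, {"dx": 7.6, "dy": 0, "dz": -0.1, "twist": 0}, {"dx": 7.6, "dy": 0, "dz": -0.1, "twist": 0}, {"dx": 7.6, "dy": 0, "dz": -0.1, "twist": 0}])

```text
clock: 2.37
position: [0.5264, 0.2386, 0.1831]
tool_rot: [-1.371, 1.569, -2.478]
force: [1.1, -0.7, 0.0]
grip_width: 0.0856
```

```bash
python3 - <<'E'
from st import *
st([.5278,.2372,.182],-1.11)
cv2.imwrite('pics/scene2.png',imaging.grab_frame('scene')[:,:,::-1])
s=cv2.imread('pics/scene2.png')[160:290,230:350]
cv2.imwrite('pics/c2.png',cv2.resize(s,None,fx=4.5,fy=4.5,interpolation=cv2.INTER_CUBIC))
E
```

```text
t 2.3667 p [0.5264 0.2386 0.1831] q [-0.7356  0.5327  0.2939  1.7925 -0.1973  0.8469  0.1147] F [ 1.1  -0.67  0.03] M [-0.045  0.017  0.019] w 0.08563970051309043
x [-0.0014 -0.0011 -1.    ] y ang 0.46343061463763613
move cm [0.108  0.0609 0.1846]
twist 0.0026342878427396688
```

View pics/c2.png

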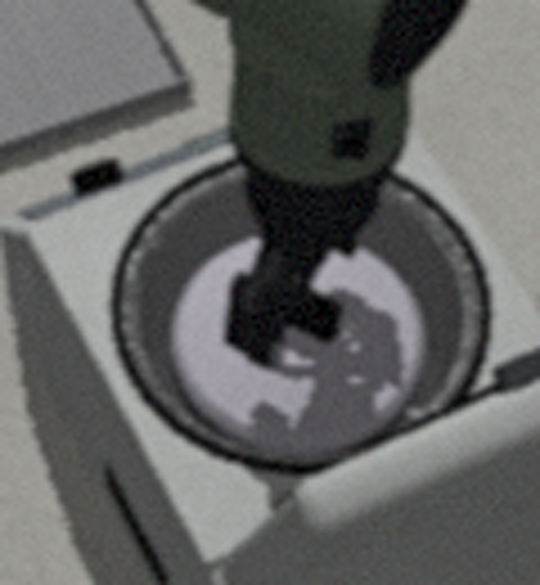

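The fingers straddle the bar and the force readings are near zero. I'll centre and close.

arm_command(commands=[{"dx": 0.1, "dy": 0.05, "dz": 0.15, "twist": 0}, {"dx": 0.1, "dy": 0.05, "dz": 0.15, "twist": 0}, {"dx": 0.1, "dy": 0.05, "dz": 0.15, "twist": 0}])

```text
clock: 2.67
position: [0.5283, 0.2376, 0.1833]
tool_rot: [1.241, 1.57, 0.134]
force: [0.7, 0.2, 0.6]
grip_width: 0.0852
```

arm_command(commands=[{"dx": 0, "dy": 0, "dz": 0, "twist": 0}, {"dx": 0, "dy": 0, "dz": 0, "twist": 0}, {"dx": 0, "dy": 0, "dz": 0, "twist": 0}, {"dx": 0, "dy": 0, "dz": 0, "twist": 0}, {"dx": 0, "dy": 0, "dz": 0, "twist": 0}, {"dx": 0, "dy": 0, "dz": 0, "twist": 0}, {"dx": 0, "dy": 0, "dz": 0, "twist": 0}, {"dx": 0, "dy": 0, "dz": 0, "twist": 0}, {"dx": 0, "dy": 0, "dz": 0, "twist": 0}, {"dx": 0, "dy": 0, "dz": 0, "twist": 0}], grip=1, squeeze=40)

```text
clock: 3.5
position: [0.5286, 0.2377, 0.1834]
tool_rot: [1.401, 1.57, 0.293]
force: [3.6, 2.8, 0.5]
grip_width: 0.015
```

```bash
python3 st.py .5278 .2372 .182 -1.11
```

```text
t 3.5 p [0.5286 0.2377 0.1834] q [-0.7324  0.5333  0.294   1.7904 -0.1978  0.8456  0.1178] F [3.59 2.78 0.53] M [ 0.376 -0.856 -0.137] w 0.01495803595623138
x [ 0.0011  0.0003 -1.    ] y ang 0.46309265713875714
move cm [ 0.1438 -0.0925  0.0126]
twist 0.0022963303438605642
```

The grip is on at a width of 15 mm. I'll feel one way with a small twist.

arm_command(commands=[{"dx": 0, "dy": -0.05, "dz": 0, "twist": 0.02}, {"dx": 0, "dy": -0.05, "dz": 0, "twist": 0.04}, {"dx": 0, "dy": -0.05, "dz": 0, "twist": 0.06}, {"dx": 0, "dy": -0.05, "dz": 0, "twist": 0.06}])

```text
clock: 3.83
position: [0.5279, 0.2374, 0.1834]
tool_rot: [1.296, 1.57, 0.127]
force: [-0.4, -0.3, 3.6]
grip_width: 0.0156
```

```bash
python3 st.py .5278 .2372 .182 -1.11
```

```text
t 3.8333 p [0.5279 0.2374 0.1834] q [-0.7442  0.5345  0.3107  1.7925 -0.2092  0.8462  0.0662] F [-0.35 -0.27  3.57] M [-0.047  0.049  0.159] w 0.01558543882748058
x [ 0.0007  0.0001 -1.    ] y ang 0.4011147656809253
move cm [ 0.1445 -0.0166  0.0186]
twist -0.05968156111397116
```

arm_command(commands=[{"dx": 0, "dy": 0, "dz": 0, "twist": 0.02}, {"dx": 0, "dy": 0, "dz": 0, "twist": 0.04}, {"dx": 0, "dy": 0, "dz": 0, "twist": 0.04}])

```text
clock: 4.08
position: [0.5278, 0.2374, 0.1835]
tool_rot: [1.114, 1.57, -0.097]
force: [0.3, -1.1, 3.1]
grip_width: 0.0157
```

```bash
python3 st.py .5278 .2372 .182 -1.11
```

```text
t 4.0833 p [0.5278 0.2374 0.1835] q [-0.752   0.5359  0.322   1.793  -0.217   0.8469  0.0314] F [ 0.34 -1.13  3.06] M [-0.044  0.142  0.143] w 0.01565048344958531
x [ 0.0005 -0.     -1.    ] y ang 0.3591634422002581
move cm [ 0.1453 -0.0043  0.0205]
twist -0.10163288459463837
```

arm_command(commands=[{"dx": 0, "dy": 0, "dz": 0, "twist": 0.02}, {"dx": 0, "dy": 0, "dz": 0, "twist": 0.04}, {"dx": 0, "dy": 0, "dz": 0, "twist": 0.04}])

```text
clock: 4.33
position: [0.5278, 0.2374, 0.1834]
tool_rot: [0.951, 1.57, -0.302]
force: [1.7, -0.6, 3.4]
grip_width: 0.0154
```

```bash
python3 st.py .5278 .2372 .182 -1.11
```

```text
t 4.3333 p [0.5278 0.2374 0.1834] q [-0.7598  0.5375  0.3333  1.7934 -0.2249  0.8475 -0.0035] F [ 1.66 -0.64  3.37] M [-0.057 -0.186  0.025] w 0.01540654729487289
x [ 0.0005 -0.0002 -1.    ] y ang 0.3170387376155326
move cm [ 0.1432 -0.0066  0.0167]
twist -0.14375758917936388
```

No stop after 0.146 rad, torque below 0.2 N m, and a light upward push on the tool. It seems to come loose this way (clockwise from above). I'll continue while rising 3.2 mm/rad.

arm_command(commands=[{"dx": -0.03, "dy": 0, "dz": 0, "twist": 0.04}, {"dx": -0.06, "dy": 0, "dz": 0, "twist": 0.08}, {"dx": -0.08, "dy": 0, "dz": 0, "twist": 0.12}, {"dx": -0.09, "dy": 0, "dz": 0, "twist": 0.16}, {"dx": -0.09, "dy": 0, "dz": 0, "twist": 0.16}])

```text
clock: 4.75
position: [0.5276, 0.2372, 0.184]
tool_rot: [-0.253, 1.57, -1.669]
force: [0.9, -1.2, -1.3]
grip_width: 0.0153
```

```bash
python3 st.py .5278 .2372 .182 -1.11
```

```text
t 4.75 p [0.5276 0.2372 0.184 ] q [-0.79    0.5432  0.3775  1.7946 -0.2551  0.8522 -0.1379] F [ 0.88 -1.23 -1.28] M [-0.172 -0.119 -0.01 ] w 0.01530926864198736
x [-0.0001 -0.0006 -1.    ] y ang 0.1547466856722151
move cm [0.1996 0.0236 0.0058]
twist -0.3060496411226814
```

arm_command(commands=[{"dx": -0.03, "dy": 0, "dz": 0, "twist": 0.08}, {"dx": -0.05, "dy": 0, "dz": 0, "twist": 0.16}, {"dx": -0.08, "dy": 0, "dz": 0, "twist": 0.24}, {"dx": -0.1, "dy": 0, "dz": 0, "twist": 0.32}, {"dx": -0.13, "dy": 0, "dz": 0, "twist": 0.4}, {"dx": -0.15, "dy": 0, "dz": 0, "twist": 0.48}, {"dx": -0.18, "dy": 0, "dz": 0, "twist": 0.56}, {"dx": -0.2, "dy": 0, "dz": 0, "twist": 0.64}, {"dx": -0.23, "dy": 0, "dz": 0, "twist": 0.72}, {"dx": -0.25, "dy": 0, "dz": 0, "twist": 0.75}, {"dx": -0.25, "dy": 0, "dz": 0, "twist": 0.75}])

```text
clock: 5.67
position: [0.5273, 0.2374, 0.1863]
tool_rot: [0.019, 1.57, -2.146]
force: [-0.9, 0.6, -1.4]
grip_width: 0.0152
```

```bash
python3 - <<'E'
from st import *
st([.5278,.2372,.182],-1.11)
cv2.imwrite('pics/scene3.png',imaging.grab_frame('scene')[:,:,::-1])
s=cv2.imread('pics/scene3.png')[160:290,230:350]
cv2.imwrite('pics/c3.png',cv2.resize(s,None,fx=4.5,fy=4.5,interpolation=cv2.INTER_CUBIC))
E
```

```text
t 5.6667 p [0.5273 0.2374 0.1863] q [-0.9251  0.5824  0.5824  1.7995 -0.4022  0.8813 -0.7522] F [-0.94  0.6  -1.38] M [ 0.257  0.225 -0.031] w 0.015222294823044866
x [-0.0006 -0.0009 -1.    ] y ang -0.5944990168022213
move cm [ 0.4284  0.0543 -0.0133]
twist -1.0552953435971177
```

View pics/c3.png

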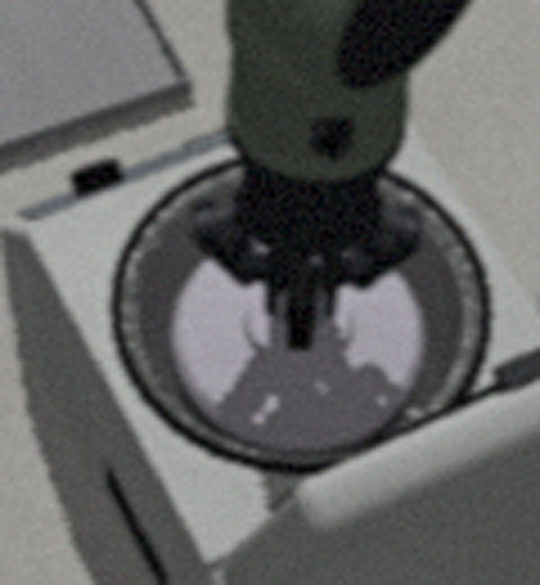

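The gripper and bar have turned together: the bar's end now faces the camera at (300,320), and the forces are small. I'll continue to about 2.25 rad.

arm_command(commands=[{"dx": -0.03, "dy": 0, "dz": 0, "twist": 0.1}, {"dx": -0.06, "dy": 0, "dz": 0, "twist": 0.2}, {"dx": -0.1, "dy": 0, "dz": 0, "twist": 0.3}, {"dx": -0.13, "dy": 0, "dz": 0, "twist": 0.4}, {"dx": -0.16, "dy": 0, "dz": 0, "twist": 0.5}, {"dx": -0.19, "dy": 0, "dz": 0, "twist": 0.6}, {"dx": -0.23, "dy": 0, "dz": 0, "twist": 0.7}, {"dx": -0.26, "dy": 0, "dz": 0, "twist": 0.75}, {"dx": -0.26, "dy": 0, "dz": 0, "twist": 0.75}])

```text
clock: 6.47
position: [0.5273, 0.2375, 0.1888]
tool_rot: [0.859, 1.57, -2.054]
force: [-0.0, 1.1, -0.3]
grip_width: 0.0154
```

```bash
python3 st.py .5278 .2372 .19 -1.11
```

```text
t 6.4667 p [0.5273 0.2375 0.1888] q [-1.0477  0.645   0.7878  1.8029 -0.5583  0.9322 -1.3566] F [-0.04  1.14 -0.29] M [ 0.45  -0.057 -0.033] w 0.01537871784150327
x [-0.0006 -0.0011 -1.    ] y ang -1.3421987258285428
move cm [-0.1243  0.0425 -0.0415]
twist 1.338597600966354
```

arm_command(commands=[{"dx": -0.03, "dy": 0, "dz": 0, "twist": 0.1}, {"dx": -0.06, "dy": 0, "dz": 0, "twist": 0.2}, {"dx": -0.1, "dy": 0, "dz": 0, "twist": 0.3}, {"dx": -0.13, "dy": 0, "dz": 0, "twist": 0.4}, {"dx": -0.14, "dy": 0, "dz": 0, "twist": 0.45}, {"dx": -0.14, "dy": 0, "dz": 0, "twist": 0.45}])

```text
clock: 6.97
position: [0.5273, 0.238, 0.19]
tool_rot: [1.043, 1.57, -2.319]
force: [0.2, 5.3, -1.2]
grip_width: 0.0152
```

```bash
python3 st.py .5278 .2372 .19 -1.11
```

```text
t 6.9667 p [0.5273 0.238  0.19  ] q [-1.1114  0.6955  0.9079  1.804  -0.6552  0.9758 -1.7176] F [ 0.2   5.26 -1.21] M [ 1.164 -0.008 -0.048] w 0.015248384377333737
x [-0.0008 -0.0009 -1.    ] y ang -1.7905390882443708
move cm [ 0.0001  0.066  -0.071 ]
twist 0.8902572385505261
```

2.25 rad in total, and the lid is 6.6 mm up. I'll lift gently and check the force.

arm_command(commands=[{"dx": -0.2, "dy": 0.05, "dz": 0, "twist": 0}, {"dx": -0.4, "dy": 0.05, "dz": 0, "twist": 0}, {"dx": -0.6, "dy": 0.05, "dz": 0, "twist": 0}, {"dx": -0.6, "dy": 0.05, "dz": 0, "twist": 0}])

```text
clock: 7.3
position: [0.5273, 0.2372, 0.1965]
tool_rot: [1.255, 1.57, -2.105]
force: [-0.1, 2.0, -1.7]
grip_width: 0.0151
```

```bash
python3 st.py .5278 .2372 .19 -1.11
```

```text
t 7.3 p [0.5273 0.2372 0.1965] q [-1.1149  0.6874  0.9151  1.7995 -0.6464  0.9865 -1.7215] F [-0.06  2.01 -1.68] M [0.507 0.112 0.039] w 0.015092682240135246
x [-0.0005 -0.0008 -1.    ] y ang -1.7892551169080622
move cm [ 0.6494 -0.0142 -0.0451]
twist 0.8915412098868343
```

arm_command(commands=[{"dx": -0.5, "dy": 0, "dz": 0, "twist": 0}, {"dx": -1, "dy": 0, "dz": 0, "twist": 0}, {"dx": -2, "dy": 0, "dz": 0, "twist": 0}, {"dx": -3.5, "dy": 0, "dz": 0, "twist": 0}, {"dx": -5.5, "dy": 0, "dz": 0, "twist": 0}, {"dx": -7.5, "dy": 0, "dz": 0, "twist": 0}, {"dx": -9.5, "dy": 0, "dz": 0, "twist": 0}, {"dx": -11, "dy": 0, "dz": 0, "twist": 0}, {"dx": -12, "dy": 0, "dz": 0, "twist": 0}, {"dx": -12, "dy": 0, "dz": 0, "twist": 0}])

```text
clock: 8.13
position: [0.5281, 0.2371, 0.3187]
tool_rot: [-2.639, 1.569, 0.284]
force: [-0.3, 0.3, -3.8]
grip_width: 0.015
```

```bash
python3 - <<'E'
from st import *
st([.507,-.219,.315],-1.11)
for n in('scene','top'): cv2.imwrite(f'pics/{n}4.png',imaging.grab_frame(n)[:,:,::-1])
cv2.imwrite('pics/c4.png',np.hstack([cv2.resize(cv2.imread(f'pics/{n}4.png'),(400,300)) for n in('scene','top')]))
E
```

```text
t 8.1333 p [0.5281 0.2371 0.3187] q [-1.1896  0.5667  1.0381  1.6604 -0.5162  1.2145 -1.8236] F [-0.29  0.3  -3.83] M [-0.041 -0.013 -0.044] w 0.014990376766240415
x [ 0.0019  0.0005 -1.    ] y ang -1.7894048285505038
move cm [ 0.3392 44.9769 -7.835 ]
twist 0.8913914982443929
```

View pics/c4.png

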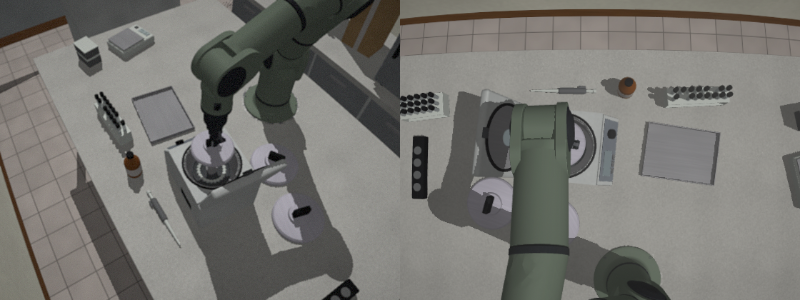

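The lid hangs level in the gripper and is clear of the rotor; the force reads -3.8 N, about its weight. I'll carry it to the tray.

arm_command(commands=[{"dx": 0, "dy": 2, "dz": -0.4, "twist": 0}, {"dx": 0, "dy": 5, "dz": -0.9, "twist": 0}, {"dx": 0, "dy": 8.5, "dz": -1.5, "twist": 0}, {"dx": 0, "dy": 12, "dz": -2.1, "twist": 0}, {"dx": 0, "dy": 15.5, "dz": -2.7, "twist": 0}, {"dx": 0, "dy": 19, "dz": -3.3, "twist": 0}, {"dx": 0, "dy": 22.5, "dz": -3.9, "twist": 0}, {"dx": 0, "dy": 26, "dz": -4.5, "twist": 0}, {"dx": 0, "dy": 29.5, "dz": -5.1, "twist": 0}, {"dx": 0, "dy": 33, "dz": -5.7, "twist": 0}, {"dx": 0, "dy": 36.5, "dz": -6.3, "twist": 0}, {"dx": 0, "dy": 39, "dz": -6.8, "twist": 0}])

```text
clock: 9.23
position: [0.5079, -0.1611, 0.3159]
tool_rot: [0.758, 1.569, -2.604]
force: [0.3, 0.3, -2.3]
grip_width: 0.0155
```

```bash
python3 st.py .507 -.219 .3
```

```text
t 9.2333 p [ 0.5079 -0.1611  0.3159] q [-0.5217  0.4636  1.0246  1.7771 -0.4303  1.1485 -1.1525] F [ 0.34  0.28 -2.32] M [-0.016 -0.016  0.08 ] w 0.015482231560600227
x [-0.0018 -0.0011 -1.    ] y ang -1.7910750859258842
move cm [ 1.5918  5.6626 -1.1809]
```

arm_command(commands=[{"dx": 0, "dy": 2.5, "dz": -0.5, "twist": 0}, {"dx": 0.5, "dy": 4.5, "dz": -0.9, "twist": 0}, {"dx": 2, "dy": 5.6, "dz": -1.2, "twist": 0}, {"dx": 4.5, "dy": 5.6, "dz": -1.2, "twist": 0}, {"dx": 7, "dy": 5.6, "dz": -1.2, "twist": 0}, {"dx": 9.5, "dy": 5.6, "dz": -1.2, "twist": 0}, {"dx": 12, "dy": 5.6, "dz": -1.2, "twist": 0}, {"dx": 14.5, "dy": 5.6, "dz": -1.2, "twist": 0}, {"dx": 17, "dy": 5.6, "dz": -1.2, "twist": 0}, {"dx": 19, "dy": 5.6, "dz": -1.2, "twist": 0}, {"dx": 20, "dy": 5.6, "dz": -1.2, "twist": 0}, {"dx": 20, "dy": 5.6, "dz": -1.2, "twist": 0}])

```text
clock: 10.23
position: [0.5057, -0.2183, 0.1137]
tool_rot: [0.278, 1.565, -3.084]
force: [-0.1, 0.8, -3.2]
grip_width: 0.0156
```

```bash
python3 - <<'E'
from st import *
st([.507,-.219,.06])
for n in('scene','top'): cv2.imwrite(f'pics/{n}5.png',imaging.grab_frame(n)[:,:,::-1])
s=cv2.imread('pics/scene5.png')[100:240,150:350];t=cv2.imread('pics/top5.png')[120:280,310:490]
cv2.imwrite('pics/c5.png',np.hstack([cv2.resize(s,(430,300)),cv2.resize(t,(340,300))]))
E
```

```text
t 10.2333 p [ 0.5057 -0.2183  0.1137] q [-0.2098  0.7264  0.7542  1.9237 -0.6985  0.7806 -0.8485] F [-0.07  0.82 -3.24] M [-0.013  0.054 -0.015] w 0.015602119148841916
x [-0.0056 -0.0003 -1.    ] y ang -1.791441000931476
move cm [ 5.3711  0.0323 -0.1759]
```

View pics/c5.png

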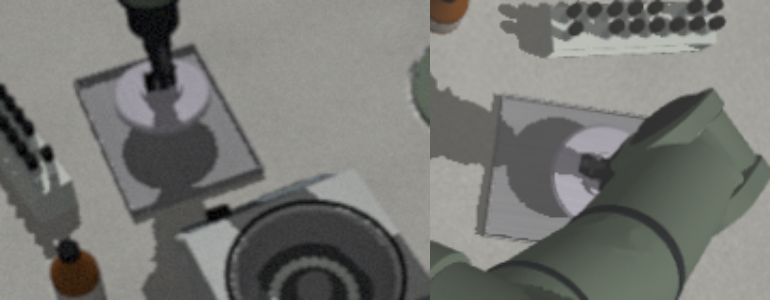

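The lid is level above the middle of the tray, and its shadow falls on the tray floor. I'll lower to just above contact.

arm_command(commands=[{"dx": 1.5, "dy": 0, "dz": 0, "twist": 0}, {"dx": 3, "dy": 0, "dz": 0, "twist": 0}, {"dx": 4.5, "dy": 0, "dz": 0, "twist": 0}, {"dx": 5.5, "dy": 0, "dz": 0, "twist": 0}, {"dx": 6.2, "dy": 0, "dz": 0, "twist": 0}, {"dx": 6.5, "dy": 0, "dz": 0, "twist": 0}, {"dx": 6.5, "dy": 0, "dz": 0, "twist": 0}, {"dx": 6.5, "dy": 0, "dz": 0, "twist": 0}])

```text
clock: 11.0
position: [0.5071, -0.2193, 0.0519]
tool_rot: [1.081, 1.569, -2.281]
force: [-0.2, 0.1, -4.1]
grip_width: 0.0154
```

```bash
python3 st.py .507 -.219 .0424
```

```text
t 11.0 p [ 0.5071 -0.2193  0.0519] q [-0.1445  0.8087  0.6542  1.9442 -0.7898  0.6653 -0.7779] F [-0.22  0.13 -4.06] M [-0.015 -0.017 -0.029] w 0.015387022634570702
x [-0.0014 -0.0016 -1.    ] y ang -1.7915072460235724
move cm [ 0.9467 -0.0261  0.0135]
```

arm_command(commands=[{"dx": 0.3, "dy": 0, "dz": 0, "twist": 0}, {"dx": 0.6, "dy": 0, "dz": 0, "twist": 0}, {"dx": 0.8, "dy": 0, "dz": 0, "twist": 0}, {"dx": 0.9, "dy": 0, "dz": 0, "twist": 0}, {"dx": 0.95, "dy": 0, "dz": 0, "twist": 0}, {"dx": 0.95, "dy": 0, "dz": 0, "twist": 0}])

```text
clock: 11.5
position: [0.507, -0.2193, 0.0425]
tool_rot: [1.014, 1.569, -2.348]
force: [-0.9, 0.9, -0.3]
grip_width: 0.0151
```

```bash
python3 st.py .507 -.219 .0424
```

```text
t 11.5 p [ 0.507  -0.2193  0.0425] q [-0.1343  0.8215  0.6384  1.9459 -0.8032  0.6487 -0.7673] F [-0.91  0.95 -0.32] M [ 0.251  0.161 -0.005] w 0.015096143714469547
x [-0.0014 -0.0014 -1.    ] y ang -1.7916227283172403
move cm [ 0.0068 -0.0293  0.0081]
```

The lid's weight has transferred to the tray. I'll settle 0.5 mm further, then open.

arm_command(commands=[{"dx": 0.05, "dy": 0, "dz": 0, "twist": 0}, {"dx": 0.05, "dy": 0, "dz": 0, "twist": 0}])

```text
clock: 11.67
position: [0.507, -0.2193, 0.0424]
tool_rot: [0.913, 1.569, -2.45]
force: [-3.2, 2.3, 10.0]
grip_width: 0.015
```

arm_command(commands=[{"dx": 0, "dy": 0, "dz": 0, "twist": 0}, {"dx": 0, "dy": 0, "dz": 0, "twist": 0}, {"dx": 0, "dy": 0, "dz": 0, "twist": 0}, {"dx": 0, "dy": 0, "dz": 0, "twist": 0}, {"dx": 0, "dy": 0, "dz": 0, "twist": 0}, {"dx": 0, "dy": 0, "dz": 0, "twist": 0}, {"dx": 0, "dy": 0, "dz": 0, "twist": 0}, {"dx": 0, "dy": 0, "dz": 0, "twist": 0}], grip=-0.2)

```text
clock: 12.33
position: [0.507, -0.2193, 0.0424]
tool_rot: [0.956, 1.569, -2.407]
force: [-1.1, 0.3, -0.0]
grip_width: 0.0517
```

```bash
python3 st.py .507 -.219 .0424
```

```text
t 12.3333 p [ 0.507  -0.2193  0.0424] q [-0.1338  0.8214  0.638   1.946  -0.8035  0.6485 -0.7668] F [-1.05  0.26 -0.05] M [ 0.05  -0.019 -0.007] w 0.0517145545584507
x [-0.0012 -0.0011 -1.    ] y ang -1.7917802430326182
move cm [ 0.0008 -0.0321  0.005 ]
```

Released with no contact force. I'll rise straight up and check.

arm_command(commands=[{"dx": -1, "dy": 0, "dz": 0, "twist": 0}, {"dx": -3, "dy": 0, "dz": 0, "twist": 0}, {"dx": -6, "dy": 0, "dz": 0, "twist": 0}, {"dx": -9, "dy": 0, "dz": 0, "twist": 0}, {"dx": -12, "dy": 0, "dz": 0, "twist": 0}, {"dx": -15, "dy": 0, "dz": 0, "twist": 0}, {"dx": -18, "dy": 0, "dz": 0, "twist": 0}, {"dx": -21, "dy": 0, "dz": 0, "twist": 0}, {"dx": -24, "dy": 0, "dz": 0, "twist": 0}, {"dx": -26, "dy": 0, "dz": 0, "twist": 0}, {"dx": -26, "dy": 0, "dz": 0, "twist": 0}])

```text
clock: 13.25
position: [0.5079, -0.22, 0.3067]
tool_rot: [2.846, 1.567, -0.518]
force: [0.3, 0.0, 0.9]
grip_width: 0.051
```

```bash
python3 - <<'E'
from st import *
st()
for n in('scene','top'): cv2.imwrite(f'pics/{n}6.png',imaging.grab_frame(n)[:,:,::-1])
s=cv2.imread('pics/scene6.png')[60:320,100:400];t=cv2.imread('pics/top6.png')[90:280,170:490]
cv2.imwrite('pics/c6.png',np.hstack([cv2.resize(s,(346,300)),cv2.resize(t,(454,300))]))
E
```

```text
t 13.25 p [ 0.5079 -0.22    0.3067] q [-0.3728  0.5043  0.9916  1.7428 -0.4606  1.1437 -1.0353] F [0.27 0.05 0.94] M [0.037 0.006 0.015] w 0.05104683172705522
x [ 0.0037 -0.0021 -1.    ] y ang -1.7924279958418878
```

View pics/c6.png

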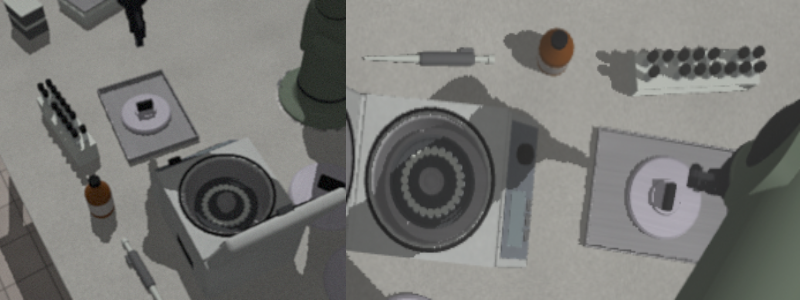

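The lid lies flat with its grip up in the middle of the tray, the rotor is bare, and the rack, bottle and pipette have not moved. One quick numeric check before handing in.

```bash
python3 - <<'E'
from st import *
s=cv2.imread('pics/scene6.png');t=cv2.imread('pics/top6.png')
b=[.507,-.2193,.046]
pt=proj('top',b)[0];ps=proj('scene',b)[0]
ms={'scene':darkmask(s,ps,60,20),'top':darkmask(t,pt,60,14)}
p,f,a=fitbar(ms,[*b,2.92]);print(p,f.round(1))
from workcell import order
order.job_done()
E
```

```text
[ 0.507  -0.2216  0.0428  2.8886] [ 0.2  0.1  0.5 -0.   0.3  0.1 -0.1  0.3 -0.1  0.6]
the job is handed in; nothing more can be done
```

The rotor lid is off the hub and lying flat, grip up, in the middle of the steel tray; I handed the job in at about 13.4 s of the 64 s limit.

- **Thread:** I tried the clockwise direction (seen from above) first. It turned freely with under 0.2 N m and pushed up lightly on the tool, so I did not need to test the other way or touch the stop. I turned it 2.25 rad in total, rising about 3.2 mm per rad.
- **Lift and placing:** The lid came free without resistance, and the gripper read about its weight (roughly 3–4 N) while carrying it. I lowered it until the tray took the weight, with a light 10 N push, then opened the fingers and backed straight up.

**Last checks:**
- A two-view fit puts the grip at (0.507, -0.222, 0.043), about 2 mm from the measured tray centre. Its height is 3 mm below the expected 0.046; the earlier fit was 2 mm low, and the calibration is good to about 2 mm.
- The force dropped to near zero when I let go, and the robot now stands clear above the tray.
- In the last pictures the rack, bottle and pipette look as they were. I compared those by eye and did not measure them.
- One move call was refused at the start because some rows left out the twist value. It moved nothing, and I sent it again.

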